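# Lock the ECG recorder rack with the long T-key

## Task

Lock the recorder rack for the night: take the T-key out of its stand, lower it down the rack's slanting shaft until it sits fully on the square stem at the bottom, and turn the stem clockwise (looking down the shaft) as far as it goes. Then draw the key out, leaving the rack locked, and put it back in its stand handle up, without disturbing the other things on the desk.

Things in the scene. Friction and masses are not known exactly. Their poses are not given: they have to be found in the camera images.
- key: Loose steel T-key, 0.2 kg, 187 mm long, standing upright in the stand. Origin: centre of its open socket end (bottom); z up the shank. Socket 23.5 mm square outside to z = 44 mm, square bore 15.5 mm wide, 36 mm deep, flats along key x and y; round shank 12 mm thick; flat cross-bar handle at z 165 to 187 mm, 84 mm long along key x, 14 mm thick along y.
- stand: Grey key stand fixed to the desk. Origin at desk level under its centre, z up. Base plate 110 x 110 x 10 mm with a square pocket on it: 42 mm wide inside (sides along stand x and y), 5 mm walls, top at z = 80 mm, floor at about z = 10 mm. The key stands loosely in it, socket end down.
- rack: Grey steel recorder rack fixed to the desk. Origin at desk level, z up. Base plate spans rack x -60 to +150 mm, y -125 to +125 mm. Tray with three white recorders at its far side (x 74 to 155 mm), all below z = 105 mm. In front of it (x -80 to +30 mm) a slanted square steel tube, the key shaft.
- shaft_mouth (a point): Centre of the shaft's open upper end, 110 mm up the shaft axis from stem_base. Its axes are the rack's, not the shaft's. Shaft: square, 44 mm wide inside, 4 mm walls, 110 mm deep, leaning 30 degrees from vertical with its mouth towards rack -x (the robot's side).
- stem_base (a point): Centre of the shaft's floor, where the square stem rises. z points up the shaft axis, out of the mouth; x and y lie along the stem's flats and turn with it. Brass stem 13 mm square, 27 mm tall, with a domed tip to 33 mm. With the key fully home its socket end rests on the shaft floor.
- stem (a joint): Stem angle, rad; grows clockwise seen looking down the shaft. At 0 its flats are parallel to the shaft's walls; starts at 0 to 0.2, stop at 1.4 (locked). Stays where left (friction 0.12 N m). The key's socket has about 0.2 rad of free play on it each way. A bar with three tabs over the recorders slides along with it, 25 mm per rad.
- spray: Loose bystander: upright spray bottle, 62 mm across, 190 mm tall; origin under its centre. Leave alone.
- mouse: Loose bystander: black computer mouse 105 x 60 x 34 mm; origin under its centre. Leave alone.
- cards: Loose bystander: banded pack of cards 110 x 150 x 30 mm; origin under its centre. Leave alone.
Not all that is in view belongs to the job. Several things have the shape of the key; the one meant has the colours described above.

How it is judged:
By the outcome, as a careful person would: the job done as asked, in the order asked, and still so for the second after the job is handed in, with the robot touching nothing.
It also fails if it takes over 61 s, if anything falls off the work surface, if the arm or the gripper's body presses on something with over 40 N, if the wrist force passes 120 N, or if a joint passes its speed limit or range.

## Robot

A 7-joint arm with a two-finger parallel gripper is mounted at the origin on the work surface. World frame = base frame: x ahead of the robot, y to its left, z up, the work surface at z = 0. Lengths are in m, angles in rad, forces in N, time in s.
With the tool pointing down it reaches from about 0.35 to 0.9 m from the base axis. Payload 8.1 kg.
Tool frame: the origin (TCP) lies at the very end of the fingers, on their centre line; the grasp point (between the pads) lies 19 mm behind it; z points along the fingers, y is the line along which they close (so a half turn about z gives the same grasp; the last joint's range is limited). The gripper opens to 92 mm and grips with 3 to 60 N. Pads are 19 mm wide; open, the fingers measure 130 mm over their backs; the gripper's body (75 mm by 190 mm) begins 47 mm behind the grasp point.
Start: joints at [1.036, 0.434, 0.025, 1.573, -0.012, 1.134, -0.075], TCP at [0.262, -0.568, 0.227] pointing down, gripper open.
Joint ranges: [-2.62, 2.62], [-0.44, 2.09], [-1.27, 1.32], [0.08, 2.57], [-1.32, 4.46], [0.12, 2], [-2.74, 2.74]. Speed limits (rad/s): [2.22, 2.22, 3.01, 3.01, 3.14, 3.14, 3.14].

## Interface

Orientations are given as a rotation vector (axis times angle).
In Python, from cell import arm gives the robot as it stands.
- The arm moves only by the tool jog_arm, never from a script. Its argument "rows" is a list of rows, each a list of 3 entries, a list of its own where there are three numbers: the shift along the world's x, y, z in cm, then the turn, a rotation vector about the world's x, y, z in degrees, then the opening, from 0 (shut) to 1 (fully open). A call has 1 to 8 rows; each row is the pose to reach, as a shift and turn from the pose commanded when the call began; what a row does not reach only later rows make up. A row lasts 1/8 s, in which the tool goes at most 62.5 mm and 10.7 degrees, less where a joint would pass 70% of its speed; a pose out of reach is approached as far as the arm can. A call with a gripper value outside its range is refused whole. The fingers move at their own pace and stop on an object; "newtons" is the grip in N (left out, the last holds). Time passes only in rows, so rows that repeat a pose let the fingers close. It gives the time, the measured TCP pose, the force, the opening and the grip force at its end, in the units of the state.
- arm.observe(): the state, without advancing time (a new reading comes with each control period).
- arm.get_image(name): name is "scene" or "top"; returns a dict with "img" (384x512x3 uint8, red, green, blue), "depth" (384x512 float32, m along the optical axis (not along the pixel's ray), 0 where there is no reading), "fx", "fy", "cx", "cy" (pixels), "dist_coeffs" ([k1, k2, p1, p2, k3] as OpenCV has them; the pictures are not rectified), "rvec" (rotation vector, rad) and "tvec" (3), from world to camera coordinates, as OpenCV has them. Camera axes: x right, y down, z forward; pixel columns grow to the right and rows downward; lengths in m; the calibration is good to about 2 mm. A picture is of the moment at which its call begins.
- arm.sign_off(): hands the job in; it is judged then, once.
The state is a dict: "clock": time; "joints": joint angles; "dq": joint speeds; "joint_efforts": joint torques, N m; "position": TCP position; "ee_rot": TCP orientation; "force": force on the tool from outside, world axes, zero at the start; "ft_torque": the same for the moment, N m; "width": opening from 0.0 (shut) to 1.0 (fully open); "gripper_force": force on a finger pad.
Only numpy, scipy, OpenCV 4.12 (cv2) and the standard library are available. Lean on these libraries where they do the work, as an engineer would, in place of code of your own. Each camera call takes 0.05 s, during which the arm holds its last target. There are 200 camera calls.

## Working session

There is one attempt and no reset: what is moved stays moved. The work goes in short steps, Python scripts to look and compute and a tool call to move; the robot and the scene stay as the last step left them, time stands still between calls to the robot, and variables do not carry over. Pictures are saved under pics/ and viewed, at most 10 in all, crops included, and the job is handed in when it is done.

Besides the shell and the picture viewer there is one more tool, called after ">>>" by a JSON object that holds its "method" and its "body", one argument or row to a line. jog_arm: Moves the arm, as the interface text tells. Its arguments: {"type":"object","properties":{"rows":{"type":"array","items":{"type":"array"}},"newtons":{"type":"number"}},"required":["rows"]}

```bash
mkdir -p pics; ls
cat > h.py <<'E'
import numpy as np, cv2
from scipy.spatial.transform import Rotation as R
from cell import arm
def grab(n):
    d=arm.get_image(n); K=np.array([[d['fx'],0,d['cx']],[0,d['fy'],d['cy']],[0,0,1.]])
    d['K']=K; d['R']=R.from_rotvec(np.ravel(d['rvec'])).as_matrix(); d['t']=np.ravel(d['tvec']); d['D']=np.array(d['dist_coeffs'],float)
    return d
def rays(d,px):
    u=cv2.undistortPoints(np.array(px,float).reshape(-1,1,2),d['K'],d['D']).reshape(-1,2)
    v=np.c_[u,np.ones(len(u))]@d['R']; c=-d['R'].T@d['t']
    return c,v
def onz(d,px,z):
    c,v=rays(d,px); return c+v*((z-c[2])/v[:,2])[:,None]
def dep(d,px):
    c,v=rays(d,px); p=np.array(px).astype(int).reshape(-1,2); return c+v*d['depth'][p[:,1],p[:,0]][:,None]
def cloud(d):
    h,w=d['depth'].shape; px=np.stack(np.meshgrid(np.arange(w),np.arange(h)),-1).reshape(-1,2)
    P=dep(d,px).reshape(h,w,3); P[d['depth']==0]=np.nan; return P
E
python3 - <<'E'
from h import *
s=arm.observe(); print({k:np.round(v,3) for k,v in s.items()})
for n in('scene','top'):
    d=grab(n); cv2.imwrite(f'pics/{n}0.png',d['img'][...,::-1]); print(n,-d['R'].T@d['t'],d['R'][2],d['fx'],(d['depth']==0).mean())
    np.save(f'/tmp/{n}.npy',d,allow_pickle=True)
E
```

```text
pics
{'clock': np.float64(0.0), 'joints': array([ 1.036,  0.435,  0.025,  1.574, -0.012,  1.134, -0.075]), 'dq': array([-0.002, -0.002, -0.   ,  0.002, -0.001, -0.   ,  0.001]), 'joint_efforts': array([-2.0000e-03, -6.6786e+01,  9.8400e-01, -3.1445e+01, -6.1000e-02,
        4.3000e-02,  0.0000e+00]), 'position': array([ 0.261, -0.567,  0.226]), 'ee_rot': array([-3.067e+00, -6.730e-01,  1.000e-03]), 'force': array([-0.051,  0.47 ,  0.664]), 'ft_torque': array([-0.027, -0.025, -0.039]), 'gripper_force': np.float64(0.0), 'width': np.float64(1.003)}
scene [1.18057011 0.11692525 0.98607545] [-0.55029734 -0.12599933 -0.82540718] 378.7831952044768 0.003987630208333333
top [ 0.48718753 -0.01020782  1.35713076] [ 0.09104053 -0.00221471 -0.99584472] 413.9639846663606 0.004206339518229167
```

View pics/scene0.png

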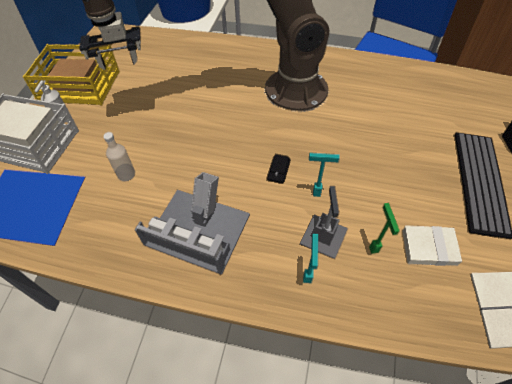

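View pics/top0.png

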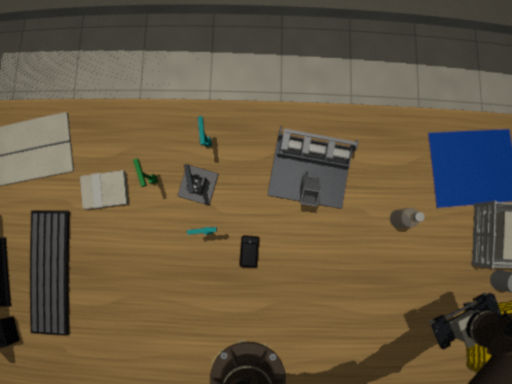

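Scene view: the candidates are teal keys at (322,172) and (312,260), a green key at (383,228), and a dark grey one in the stand at (333,205). The grey one fits, because it is steel and stands in the grey stand. In the top view the stand is at (198,184) and the shaft mouth is near (312,188). I'll confirm with an enlarged crop.

Run:
```python
from h import *
S=np.load('/tmp/scene.npy',allow_pickle=True).item();T=np.load('/tmp/top.npy',allow_pickle=True).item()
a=cv2.resize(S['img'][180:260,290:365],(400,427),interpolation=3)
b=cv2.resize(T['img'][155:215,170:230],(400,427),interpolation=3)
cv2.imwrite('pics/crop.png',np.hstack([a,b])[...,::-1])
for n,d,box in(('S',S,(290,180,365,260)),('T',T,(170,155,230,215))):
    P=cloud(d); x0,y0,x1,y1=box; Q=P[y0:y1,x0:x1].reshape(-1,3)
    for lo,hi in((.004,.02),(.06,.1),(.165,.21)):
        q=Q[(Q[:,2]>lo)&(Q[:,2]<hi)]
        if len(q)>4:
            r=cv2.minAreaRect((q[:,:2]*1000).astype(np.float32)); print(n,lo,len(q),q.mean(0).round(4),q[:,2].max().round(3),np.round(r[0],1),np.round(r[1],1),round(r[2],1))
# rack
P=cloud(T)
Q=P[120:215,260:365].reshape(-1,3)
for lo,hi in((.003,.015),(.08,.105),(.1,.16)):
    q=Q[(Q[:,2]>lo)&(Q[:,2]<hi)];r=cv2.minAreaRect((q[:,:2]*1000).astype(np.float32)); print('rack',lo,len(q),q.mean(0).round(4),q[:,2].max().round(3),np.round(r[0],1),np.round(r[1],1),round(r[2],1))
```

```text
S 0.004 955 [0.6215 0.1826 0.0096] 0.02 [563.6 191.5] [274.4 239. ] 9.8
S 0.06 276 [0.6259 0.1788 0.075 ] 0.1 [570.1 176.5] [187.3  65.8] 5.5
S 0.165 384 [0.6895 0.1692 0.191 ] 0.201 [693.8 170.8] [ 43.8 211.1] 80.2
T 0.004 993 [0.6276 0.1733 0.0092] 0.02 [633.1 175.5] [196.4 196.4] 1.6
T 0.06 110 [0.6301 0.1735 0.0778] 0.097 [631.8 181.4] [52.8 52.8] 75.3
T 0.165 173 [0.6287 0.1806 0.1957] 0.202 [629.1 181.8] [83.4 14.9] 13.9
rack 0.003 3008 [ 0.6748 -0.1855  0.0096] 0.015 [ 703.3 -199.3] [317.8 353. ] 1.4
rack 0.08 1068 [ 0.7349 -0.1897  0.095 ] 0.105 [ 688.4 -187. ] [248.8 215.9] 80.8
rack 0.1 840 [ 0.7079 -0.1812  0.1121] 0.155 [ 680.6 -184.4] [248.8 229.1] 80.1
```

View pics/crop.png

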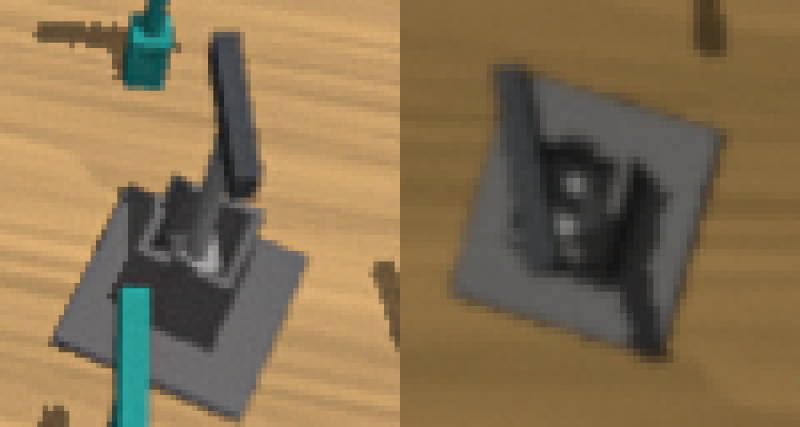

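The crop confirms it: a dark grey T-key in the grey stand, with its bar running along about +14° from world x. Next I'll measure the rack and shaft.

Run:
```python
from h import *
S=np.load('/tmp/scene.npy',allow_pickle=True).item();T=np.load('/tmp/top.npy',allow_pickle=True).item()
a=cv2.resize(S['img'][165:245,165:240],(400,427),interpolation=3)
b=cv2.resize(T['img'][160:215,285:336],(400,431),interpolation=3)[:427]
cv2.imwrite('pics/crop2.png',np.hstack([a,b])[...,::-1])
q=np.array([[515,65],[722,130],[662,355],[452,290]],float); px=np.c_[170+(q[:,0]-400)*.15,155+q[:,1]*60/427]
p=onz(T,px,.01); print('stand',p.round(4),p.mean(0)); e=p[1]-p[0];e2=p[0]-p[3];print(np.degrees([np.arctan2(e[1],e[0]),np.arctan2(e2[1],e2[0])]),[np.linalg.norm(p[i]-p[i-1]) for i in range(4)])
print('spray,mouse',onz(T,[[418,216]],.19),onz(T,[[250,252]],.03), onz(T,[[203,130],[203,231],[146,178]],.1).round(3))
# rack plate: points z~.01, edges
P=cloud(T); m=(P[...,2]>.004)&(P[...,2]<.016)&(T['img'].max(-1).astype(int)-T['img'].min(-1)<25); m[:,:255]=0;m[:,370:]=0;m[:110]=0;m[220:]=0
q=P[m];m2=cv2.morphologyEx(m.astype(np.uint8),cv2.MORPH_OPEN,np.ones((3,3)));q=P[m2>0]
r=cv2.minAreaRect((q[:,:2]*1000).astype(np.float32));print('plate',len(q),r, cv2.boxPoints(r))
# tube back face from both views
for d,box in((T,(285,160,336,215)),(S,(180,165,225,235))):
    P=cloud(d);x0,y0,x1,y1=box;Q=P[y0:y1,x0:x1].reshape(-1,3);q=Q[(Q[:,2]>.04)&(Q[:,2]<.17)&(Q[:,0]<.68)]
    print(len(q),q.min(0).round(3),q.max(0).round(3))
    for z in np.arange(.04,.16,.02):
        w=q[(abs(q[:,2]-z)<.01)]
        if len(w):print(round(z,2),len(w),w.min(0).round(3),w.max(0).round(3),w.mean(0).round(4))
s=arm.observe();print(R.from_rotvec(s['ee_rot']).as_matrix().round(3))
```

```text
stand [[0.6981 0.2175 0.01  ]
 [0.6703 0.1136 0.01  ]
 [0.5655 0.1394 0.01  ]
 [0.5926 0.2443 0.01  ]] [0.63161506 0.1787106  0.01      ]
[-105.00792261  -14.23284523] [np.float64(0.10886898076322986), np.float64(0.10763069615992113), np.float64(0.1079029035851915), np.float64(0.10834148202294347)]
spray,mouse [[ 0.5378202  -0.48223224  0.19      ]] [[0.41738781 0.00225197 0.03      ]] [[0.793 0.158 0.1  ]
 [0.48  0.146 0.1  ]
 [0.638 0.329 0.1  ]]
plate 1879 ((650.8815307617188, -181.01002502441406), (248.1805877685547, 134.71299743652344), 81.32439422607422) [[ 565.57794  -293.52045 ]
 [ 698.7496   -313.84055 ]
 [ 736.1851    -68.4996  ]
 [ 603.0135    -48.179504]]
613 [ 0.564 -0.207  0.04 ] [ 0.678 -0.144  0.155]
0.04 23 [ 0.612 -0.2    0.04 ] [ 0.677 -0.151  0.05 ] [ 0.6277 -0.177   0.0456]
0.06 67 [ 0.599 -0.207  0.05 ] [ 0.678 -0.15   0.07 ] [ 0.6248 -0.1749  0.0607]
0.08 162 [ 0.588 -0.207  0.07 ] [ 0.676 -0.148  0.09 ] [ 0.6423 -0.1803  0.0812]
0.1 107 [ 0.577 -0.205  0.091] [ 0.648 -0.146  0.11 ] [ 0.6125 -0.1751  0.1002]
0.12 141 [ 0.564 -0.203  0.11 ] [ 0.637 -0.144  0.13 ] [ 0.5966 -0.1728  0.1214]
0.14 99 [ 0.575 -0.203  0.13 ] [ 0.626 -0.146  0.15 ] [ 0.6086 -0.1761  0.1403]
1023 [ 0.562 -0.209  0.04 ] [ 0.678 -0.144  0.153]
0.04 39 [ 0.619 -0.199  0.04 ] [ 0.678 -0.15   0.05 ] [ 0.6599 -0.1699  0.0454]
0.06 106 [ 0.606 -0.209  0.05 ] [ 0.678 -0.149  0.07 ] [ 0.6554 -0.1676  0.0607]
0.08 234 [ 0.595 -0.208  0.07 ] [ 0.678 -0.147  0.09 ] [ 0.6521 -0.1758  0.0809]
0.1 180 [ 0.575 -0.205  0.09 ] [ 0.649 -0.145  0.11 ] [ 0.6279 -0.1718  0.1007]
0.12 272 [ 0.562 -0.203  0.11 ] [ 0.639 -0.144  0.13 ] [ 0.6035 -0.1716  0.1203]
0.14 182 [ 0.573 -0.203  0.13 ] [ 0.625 -0.146  0.15 ] [ 0.6107 -0.1743  0.1397]
[[ 0.908  0.418 -0.001]
 [ 0.418 -0.908  0.001]
 [-0.    -0.001 -1.   ]]
```

View pics/crop2.png

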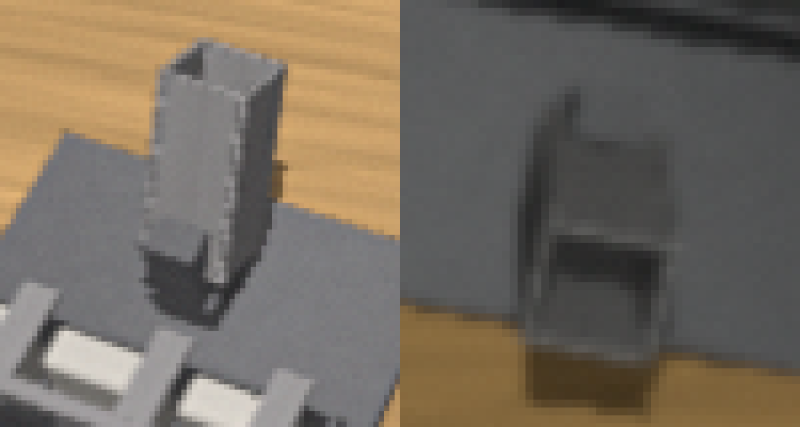

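The crop shows the mouth rim in both views: scene-crop corners (160,72), (245,97), (288,68) and (203,40), and top-crop lower rim (525,340)–(660,357). I'll intersect these.

Run:
```python
from h import *
S=np.load('/tmp/scene.npy',allow_pickle=True).item();T=np.load('/tmp/top.npy',allow_pickle=True).item()
# order: upper(+x) rim at +y? , -y ; lower rim
s=np.array([[160,72],[245,97],[288,68],[203,40]],float);ps=np.c_[165+s[:,0]*75/400,165+s[:,1]*80/427]-.4
t=np.array([[550,232],[675,242],[660,357],[525,340]],float);pt=np.c_[285+(t[:,0]-400)*51/400,160+t[:,1]*55/431]-.4
z=np.array([.154,.154,.128,.128])
for n,d,p in(('S',S,ps),('T',T,pt)):
    P=np.array([onz(d,p[i:i+1],z[i])[0] for i in range(4)]);print(n,P.round(4),P.mean(0).round(4))
    print(np.round([np.linalg.norm(P[i]-P[i-1]) for i in range(4)],4))
# scene corners (-y first); triangulate with top
c1,v1=rays(S,ps);c2,v2=rays(T,pt[[1,0,3,2]] if 0 else pt)
for perm in((0,1,2,3),(1,0,3,2)):
  out=[];e=[]
  for i in range(4):
    a=v1[i]/np.linalg.norm(v1[i]);b=v2[perm[i]]/np.linalg.norm(v2[perm[i]])
    k=np.linalg.lstsq(np.c_[a,-b],c2-c1,rcond=None)[0];p,q=c1+a*k[0],c2+b*k[1];out.append((p+q)/2);e.append(np.linalg.norm(p-q))
  print(perm,np.round(out,4),np.mean(out,0).round(4),np.round(e,4))
# back face plane fit & side faces
yaw=np.radians(-8.7);ax=np.array([np.cos(yaw),np.sin(yaw),0]);ay=np.array([-np.sin(yaw),np.cos(yaw),0])
up=-.5*ax+np.cos(np.pi/6)*np.array([0,0,1]);n0=np.cos(np.pi/6)*ax+np.array([0,0,.5])
for nm,d in(('S',S),('T',T)):
    P=cloud(d).reshape(-1,3);P=P[~np.isnan(P[:,0])];rel=P-[.6,-.174,.141]
    u,a,b=rel@up,rel@n0,rel@ay
    m=(u>-.07)&(u<-.012)&(abs(b)<.02)&(abs(a-.026)<.01);q=P[m]
    c=q.mean(0);w,V=np.linalg.eigh(np.cov((q-c).T));n=V[:,0]*np.sign(V[0,0]);print(nm,'back',m.sum(),np.median(a[m]).round(4),n.round(3),'tilt',np.degrees(np.arcsin(n[2])).round(1),'yaw',np.degrees(np.arctan2(n[1],n[0])).round(1))
    for lo,hi in((-.04,-.02),(.02,.04)):
        m=(u>-.07)&(u<-.012)&(b>lo)&(b<hi)&(abs(a)<.018);print(' side',m.sum(),np.median(b[m]) if m.any() else None)
    m=(u>-.006)&(u<.008)&(abs(b)<.03)&(abs(a)<.03);print(' rim u',m.sum(),np.percentile(u[m],[50,80,95]).round(4), 'b',np.percentile(b[m],[2,98]).round(4),'a',np.percentile(a[m],[2,98]).round(4))
```

```text
S [[ 0.6095 -0.1972  0.154 ]
 [ 0.6156 -0.1494  0.154 ]
 [ 0.5748 -0.1407  0.128 ]
 [ 0.5662 -0.1908  0.128 ]] [ 0.5915 -0.1695  0.141 ]
[0.0509 0.0482 0.0492 0.0509]
T [[ 0.6104 -0.1512  0.154 ]
 [ 0.6079 -0.1982  0.154 ]
 [ 0.5663 -0.1971  0.128 ]
 [ 0.5715 -0.1453  0.128 ]] [ 0.589  -0.1729  0.141 ]
[0.0471 0.0471 0.049  0.052 ]
(0, 1, 2, 3) [[ 0.6157 -0.1699  0.1698]
 [ 0.6048 -0.1786  0.1351]
 [ 0.5624 -0.1738  0.1076]
 [ 0.5765 -0.163   0.1484]] [ 0.5898 -0.1713  0.1402] [0.043  0.0455 0.0531 0.0415]
(1, 0, 3, 2) [[ 0.608  -0.1983  0.1518]
 [ 0.611  -0.1518  0.1471]
 [ 0.5714 -0.1441  0.1227]
 [ 0.5656 -0.1944  0.1266]] [ 0.589  -0.1721  0.1371] [0.0005 0.0004 0.0037 0.006 ]
S back 14 0.0165 [ 0.853 -0.122  0.507] tilt 30.5 yaw -8.1
 side 34 -0.02281132153584413
 side 107 0.025779766887545793
 rim u 110 [0.0009 0.0031 0.0042] b [-0.0249  0.0263] a [-0.0247  0.0166]
T back 8 0.0163 [ 0.855 -0.139  0.5  ] tilt 30.0 yaw -9.3
 side 24 -0.022270306159732606
 side 35 0.02584578807890841
 rim u 80 [0.0014 0.0036 0.0058] b [-0.0262  0.0261] a [-0.0291  0.0161]
```

>>> {"method": "jog_arm", "body": {
  "rows": [
    [[5,8,3],[0,0,0],1],
    [[10,16,6],[0,0,0],1],
    [[15,22,8],[0,0,-4],1],
    [[20,30,8],[0,0,-8],1],
    [[24,38,8],[0,0,-10.5],1],
    [[28,46,8],[0,0,-10.5],1],
    [[32,54,8],[0,0,-10.5],1],
    [[34,60,8],[0,0,-10.5],1]
  ]
}}

```text
clock: 1.1
position: [0.5146, -0.1458, 0.3017]
ee_rot: [3.117, 0.389, -0.0]
force: [0.0, -0.2, -0.4]
width: 0.999
gripper_force: 0.0
```

>>> {"method": "jog_arm", "body": {
  "rows": [
    [[2,5,0],[0,0,0],1],
    [[4,10,0],[0,0,0],1],
    [[6,15,0],[0,0,0],1],
    [[7,20,0],[0,0,0],1],
    [[8,25,0],[0,0,0],1],
    [[8,25,0],[0,0,0],1]
  ]
}}

```text
clock: 1.85
position: [0.5934, 0.108, 0.3011]
ee_rot: [-3.113, -0.401, 0.002]
force: [0.9, 0.2, -0.2]
width: 1.0
gripper_force: 0.0
```

Run:
```python
from h import *
S=np.load('/tmp/scene.npy',allow_pickle=True).item();T=np.load('/tmp/top.npy',allow_pickle=True).item()
yaw=np.radians(-8.7);ax=np.array([np.cos(yaw),np.sin(yaw),0]);ay=np.array([-np.sin(yaw),np.cos(yaw),0])
up=-.5*ax+np.cos(np.pi/6)*np.array([0,0,1]);n0=np.cos(np.pi/6)*ax+np.array([0,0,.5])
for nm,d in(('S',S),('T',T)):
    P=cloud(d).reshape(-1,3);P=P[~np.isnan(P[:,0])];rel=P-[.59,-.172,.141]
    u,a,b=rel@up,rel@n0,rel@ay
    m=(u>-.07)&(u<-.012)&(abs(b)<.02)&(abs(a-.026)<.008);q=P[m]
    c=q.mean(0);w,V=np.linalg.eigh(np.cov((q-c).T));n=V[:,0]*np.sign(V[0,0]);print(nm,'back',m.sum(),np.median(a[m]).round(4),'tilt',np.degrees(np.arcsin(n[2])).round(1),'yaw',np.degrees(np.arctan2(n[1],n[0])).round(1))
    for lo,hi in((-.034,-.018),(.018,.034)):
        m=(u>-.07)&(u<-.012)&(b>lo)&(b<hi)&(abs(a)<.018);print(' side',m.sum(),np.median(b[m]).round(4) if m.any() else None)
    m=(u>-.08)&(u<.012)&(abs(b)<.03)&(abs(a)<.03);print(' rim u',m.sum(),np.percentile(u[m],[80,95,99]).round(4))
    m&=u>-.004;print(' b',np.percentile(b[m],[1,99]).round(4),'a',np.percentile(a[m],[1,99]).round(4))
s=arm.observe();print(s['position'].round(4),s['joints'].round(3),s['clock'])
d=grab('top');P=cloud(d).reshape(-1,3)
```

```text
S back 238 0.0222 tilt 30.4 yaw -8.4
 side 3 -0.0223
 side 85 0.0256
 rim u 731 [-0.0095 -0.002  -0.0008]
 b [-0.0259  0.0261] a [-0.0285  0.0259]
T back 96 0.0235 tilt 29.7 yaw -9.8
 side 19 -0.0226
 side 17 0.0256
 rim u 449 [-0.0064 -0.0009  0.0009]
 b [-0.026   0.0257] a [-0.0283  0.0249]
[0.5934 0.108  0.3011] [-0.065  0.372 -0.287  1.495  0.104  1.291 -1.678] 1.85
```

>>> {"method": "jog_arm", "body": {
  "rows": [
    [[2,4,0],[0,0,0],1],
    [[3.6,7.3,-2],[0,0,0],1],
    [[3.6,7.3,-6],[0,0,0],1],
    [[3.6,7.3,-10],[0,0,0],1],
    [[3.6,7.3,-13.5],[0,0,0],1],
    [[3.6,7.3,-13.5],[0,0,0],1]
  ]
}}

```text
clock: 2.65
position: [0.6284, 0.1727, 0.164]
ee_rot: [3.115, 0.386, -0.009]
force: [-0.3, -0.3, 0.8]
width: 1.004
gripper_force: 0.0
```

>>> {"method": "jog_arm", "body": {
  "rows": [
    [[0,0,0],[0,0,0],0.5],
    [[0,0,0],[0,0,0],0],
    [[0,0,0],[0,0,0],0],
    [[0,0,0],[0,0,0],0],
    [[0,0,0],[0,0,0],0],
    [[0,0,0],[0,0,0],0]
  ],
  "newtons": 45
}}

```text
clock: 3.4
position: [0.63, 0.1754, 0.1668]
ee_rot: [3.117, 0.389, -0.0]
force: [-0.3, -0.4, -1.7]
width: 0.395
gripper_force: 0.0
```

>>> {"method": "jog_arm", "body": {
  "rows": [
    [[0,0,0],[0,0,0],0],
    [[0,0,0],[0,0,0],0],
    [[0,0,0],[0,0,0],0],
    [[0,0,0],[0,0,0],0],
    [[0,0,0],[0,0,0],0]
  ]
}}

```text
clock: 4.03
position: [0.63, 0.1754, 0.1668]
ee_rot: [3.117, 0.389, -0.0]
force: [0.6, 0.4, -0.8]
width: 0.149
gripper_force: 45.0
```

Run:
```python
from h import *
s=arm.observe();print(s['position'],s['ee_rot'],s['width'],s['gripper_force'],s['joints'].round(2),s['force'])
d=grab('scene');cv2.imwrite('pics/grasp.png',cv2.resize(d['img'][130:270,260:420],(800,600),interpolation=3)[...,::-1])
```

```text
[0.63001436 0.17541689 0.16676694] [ 3.11736919e+00  3.89173165e-01 -1.69540305e-04] 0.14867366824512987 44.99558687210083 [-0.17  0.55 -0.28  1.55  0.17  1.06 -1.82] [ 0.56331981  0.39393801 -0.82409337]
```

View pics/grasp.png

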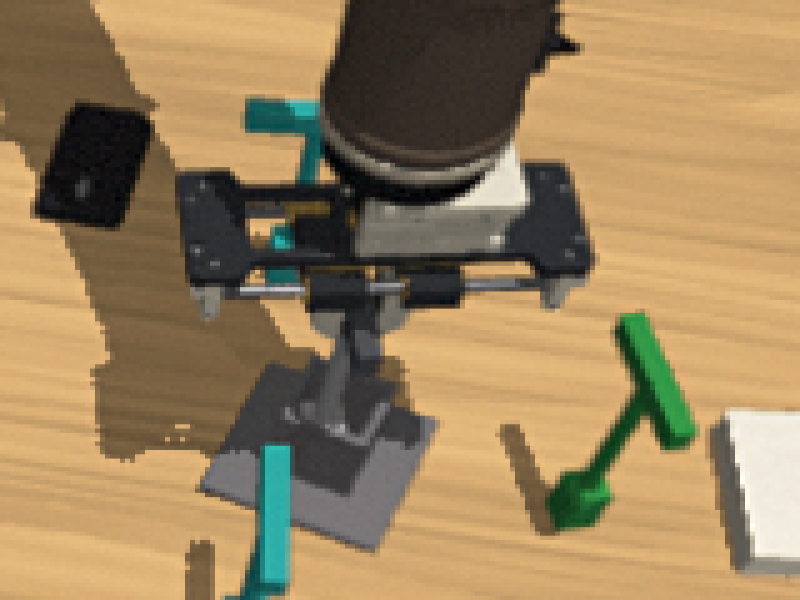

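The image shows the key's bar centred between the fingers at about (365,330), with the opening at 13.7 mm, which matches the bar. I'll lift it straight up.

>>> {"method": "jog_arm", "body": {
  "rows": [
    [[0,0,3],[0,0,0],0],
    [[0,0,7],[0,0,0],0],
    [[0,0,11],[0,0,0],0],
    [[0,0,15],[0,0,0],0],
    [[0,-4,17],[0,0,0],0],
    [[0,-8,18],[0,0,0],0],
    [[0,-12,18],[0,0,0],0],
    [[0,-12,18],[0,0,0],0]
  ]
}}

```text
clock: 5.08
position: [0.6302, 0.0503, 0.3466]
ee_rot: [3.116, 0.379, -0.001]
force: [-0.4, 0.5, -2.5]
width: 0.147
gripper_force: 45.0
```

```bash
cat >> h.py <<'E'
yaw=np.radians(-8.7);AX=np.array([np.cos(yaw),np.sin(yaw),0]);AY=np.array([-np.sin(yaw),np.cos(yaw),0]);Z=np.array([0,0,1.])
UP=-.5*AX+np.cos(np.pi/6)*Z;N0=np.cos(np.pi/6)*AX+.5*Z
MOUTH=np.array([.5885,-.1717,.139]);BASE=MOUTH-.11*UP
SH=np.c_[N0,AY,UP]
def keyR(deg): # key rotation about shaft (ccw +) -> tool R
    k=SH@R.from_euler('z',deg,degrees=True).as_matrix(); return k@np.diag([1,-1,-1])
def target(s,deg,zt=.157,off=(0,0)): return BASE+UP*(s+zt)+N0*off[0]+AY*off[1],keyR(deg)
def delta(p,Rt):
    st=arm.observe(); dp=(p-st['position'])*100; dr=R.from_matrix(Rt@R.from_rotvec(st['ee_rot']).as_matrix().T).as_rotvec(degrees=True)
    return dp.round(2),dr.round(2)
def inshaft():
    st=arm.observe();r=st['position']-BASE;M=R.from_rotvec(st['ee_rot']).as_matrix()
    k=SH.T@M@np.diag([1,-1,-1]);return dict(t=round(st['clock'],2),n=(r@N0*1000).round(1),y=(r@AY*1000).round(1),s=((r@UP-.157)*1000).round(1),deg=np.degrees(np.arctan2(k[1,0],k[0,0])).round(1),tilt=np.degrees(k[:2,2]).round(1),F=(SH.T@st['force']).round(1),Tq=(SH.T@st['ft_torque']).round(2),j=st['joints'].round(2))
E
python3 - <<'E'
from h import *
print(arm.observe()['position'],arm.observe()['width'])
print(delta(*target(.135,84.3)))
# key cloud in gripper frame
st=arm.observe();M=R.from_rotvec(st['ee_rot']).as_matrix()
for n in('scene','top'):
    d=grab(n);P=cloud(d).reshape(-1,3);P=P[~np.isnan(P[:,0])];L=(P-st['position'])@M
    for lo,hi in((.01,.04),(.06,.1),(.125,.15),(.15,.17)):
        m=(L[:,2]>lo)&(L[:,2]<hi)&(np.hypot(L[:,0],L[:,1])<.03);print(n,lo,m.sum(),L[m].min(0).round(4) if m.any() else '',L[m].max(0).round(4) if m.any() else '')
E
```

```text
[0.6301733  0.05026832 0.34662224] 0.14650303485749536
(array([-13.16, -20.82,  -5.  ]), array([-19.89, -24.19,  60.3 ]))
scene 0.01 13 [ 0.     -0.0036  0.0175] [0.0051 0.0055 0.04  ]
scene 0.06 51 [-0.     -0.0067  0.061 ] [0.0062 0.0044 0.0988]
scene 0.125 53 [-0.0112 -0.013   0.1258] [0.0127 0.0105 0.1494]
scene 0.15 19 [-0.006  -0.0121  0.1503] [0.0121 0.0102 0.1577]
top 0.01 0  
top 0.06 0  
top 0.125 0  
top 0.15 0
```

>>> {"method": "jog_arm", "body": {
  "rows": [
    [[-2,-3,0],[-2.5,-3,7.5],0],
    [[-4,-6,0],[-5,-6,15],0],
    [[-6,-9,0],[-7.5,-9,22.5],0],
    [[-8,-12,0],[-10,-12,30],0],
    [[-10,-15,0],[-12.5,-15,37.5],0],
    [[-12,-18,0],[-15,-18,45],0],
    [[-13.2,-20.8,0],[-17.5,-21.2,52.7],0],
    [[-13.2,-20.8,0],[-19.9,-24.2,60.3],0]
  ]
}}

```text
clock: 6.18
position: [0.4971, -0.1529, 0.3467]
ee_rot: [2.138, 1.678, 0.499]
force: [-0.4, 0.7, -1.9]
width: 0.146
gripper_force: 45.0
```

Run:
```python
from h import *
print(inshaft()); print(delta(*target(.135,84.3)))
```

```text
{'t': 6.17, 'n': np.float64(23.1), 'y': np.float64(4.7), 's': np.float64(179.5), 'deg': np.float64(84.9), 'tilt': array([ 0. , -0.1]), 'F': array([-1.4,  0.6, -1.4]), 'Tq': array([0.08, 0.85, 0.  ]), 'j': array([ 0.39, -0.1 , -0.15,  2.05, -0.1 ,  0.67,  0.06])}
(array([ 0.15, -0.5 , -5.01]), array([ 0.22, -0.08, -0.57]))
```

>>> {"method": "jog_arm", "body": {
  "rows": [
    [[0.15,-0.4,-2.5],[0,0,-0.5],0],
    [[0.15,-0.4,-4],[0,0,-0.5],0],
    [[0.15,-0.4,-5],[0,0,-0.5],0],
    [[0.15,-0.4,-5],[0,0,-0.5],0]
  ]
}}

```text
clock: 6.68
position: [0.4993, -0.1556, 0.2961]
ee_rot: [2.15, 1.667, 0.496]
force: [-0.0, -0.9, -2.5]
width: 0.151
gripper_force: 45.0
```

Run:
```python
from h import *
print(inshaft()); print('home',delta(*target(.135,84.3)), 'per cm', (-UP).round(3),'N0',N0.round(3),'AY',AY.round(3))
# measure key vs tube in shaft coords from both cameras
for n in('scene','top'):
    d=grab(n);np.save(f'/tmp/{n}1.npy',d,allow_pickle=True);P=cloud(d).reshape(-1,3);P=P[~np.isnan(P[:,0])];L=(P-BASE)@SH
    for lo,hi in((.137,.15),(.15,.175),(.185,.22),(.22,.27),(.105,.114)):
        m=(L[:,2]>lo)&(L[:,2]<hi)&(np.hypot(L[:,0],L[:,1])<(.04 if lo<.12 else .022))
        if m.any():print(n,lo,m.sum(),'n',np.percentile(L[m,0],[2,98]).round(4),'y',np.percentile(L[m,1],[2,98]).round(4),'u',L[m,2].min().round(4))
d=np.load('/tmp/scene1.npy',allow_pickle=True).item()
cv2.imwrite('pics/mouth.png',cv2.resize(d['img'][120:240,160:260],(500,600),interpolation=3)[...,::-1])
```

```text
{'t': 6.67, 'n': np.float64(0.1), 'y': np.float64(2.4), 's': np.float64(134.3), 'deg': np.float64(84.3), 'tilt': array([0.2, 0.1]), 'F': array([-1.2, -0.9, -2.2]), 'Tq': array([ 0.04,  0.79, -0.04]), 'j': array([ 0.39, -0.05, -0.16,  2.14, -0.09,  0.54,  0.04])}
home (array([-0.08, -0.24,  0.05]), array([ 0.07, -0.24,  0.05])) per cm [ 0.494 -0.076 -0.866] N0 [ 0.856 -0.131  0.5  ] AY [0.151 0.988 0.   ]
scene 0.137 48 n [-0.0074  0.0127] y [-0.0101  0.0155] u 0.1375
scene 0.15 97 n [-0.0098  0.0123] y [-0.0101  0.0151] u 0.15
scene 0.185 52 n [-0.0022  0.0067] y [-0.0043  0.0079] u 0.1851
scene 0.22 81 n [-0.0025  0.0088] y [-0.0033  0.0072] u 0.2202
scene 0.105 101 n [-0.0263  0.0274] y [-0.0262  0.026 ] u 0.1051
top 0.137 19 n [-0.0071  0.0132] y [-0.0106  0.0141] u 0.1387
top 0.15 42 n [-0.0102  0.0138] y [-0.0111  0.0144] u 0.1503
top 0.105 78 n [-0.0257  0.0269] y [-0.0259  0.0255] u 0.1052
```

View pics/mouth.png

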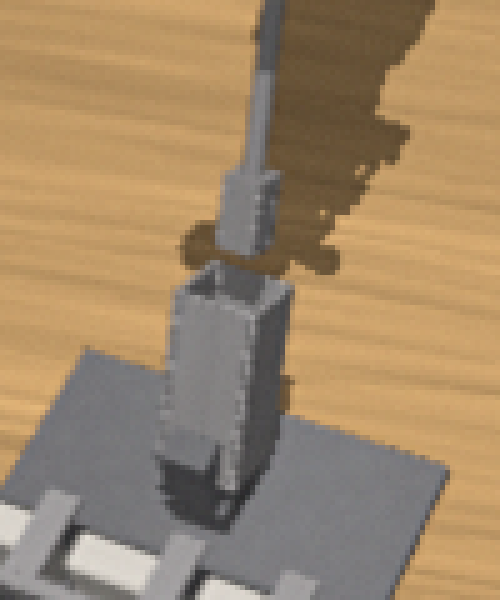

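The image shows the socket (250,215) just above the mouth (235,285), about 2.3 mm to rack +y of centre. I'll correct that and go down.

>>> {"method": "jog_arm", "body": {
  "rows": [
    [[0,-0.25,0],[0,0,0],0],
    [[1,-0.4,-1.7],[0,0,0],0],
    [[2,-0.55,-3.4],[0,0,0],0],
    [[3,-0.7,-5.2],[0,0,0],0],
    [[4,-0.85,-6.9],[0,0,0],0],
    [[4.75,-0.97,-8.3],[0,0,0],0],
    [[4.75,-0.97,-8.3],[0,0,0],0]
  ]
}}

```text
clock: 7.65
position: [0.5469, -0.1663, 0.2129]
ee_rot: [2.151, 1.665, 0.495]
force: [-0.9, 0.0, -2.3]
width: 0.148
gripper_force: 45.0
```

Run:
```python
from h import *
print(inshaft()); print(delta(*target(.03,84.3)),delta(*target(.00,84.3)))
```

```text
{'t': 7.65, 'n': np.float64(0.7), 'y': np.float64(-0.9), 's': np.float64(37.9), 'deg': np.float64(84.2), 'tilt': array([0.2, 0.2]), 'F': array([-1.9, -0.1, -1.5]), 'Tq': array([ 0.03,  0.87, -0.02]), 'j': array([ 0.36,  0.14, -0.16,  2.18, -0.02,  0.31, -0.02])}
(array([ 0.35,  0.04, -0.72]), array([ 0.07, -0.24,  0.13])) (array([ 1.83, -0.19, -3.32]), array([ 0.07, -0.24,  0.13]))
```

>>> {"method": "jog_arm", "body": {
  "rows": [
    [[0.2,0.02,-0.35],[0,0,0],0],
    [[0.4,0.0,-0.7],[0,0,0],0],
    [[0.6,-0.03,-1.05],[0,0,0],0],
    [[0.8,-0.06,-1.4],[0,0,0],0],
    [[0.8,-0.06,-1.4],[0,0,0],0]
  ]
}}

```text
clock: 8.28
position: [0.555, -0.1668, 0.1995]
ee_rot: [2.15, 1.665, 0.496]
force: [-0.8, -0.0, -2.2]
width: 0.15
gripper_force: 45.0
```

Run:
```python
from h import *
print(inshaft()); print(delta(*target(.00,84.3)))
```

```text
{'t': 8.28, 'n': np.float64(1.0), 'y': np.float64(-0.3), 's': np.float64(22.3), 'deg': np.float64(84.2), 'tilt': array([0.2, 0.2]), 'F': array([-1.8, -0.2, -1.5]), 'Tq': array([ 0.02,  0.88, -0.05]), 'j': array([ 0.35,  0.17, -0.15,  2.18, -0.01,  0.27, -0.04])}
(array([ 1.02, -0.13, -1.98]), array([ 0.09, -0.18,  0.13]))
```

>>> {"method": "jog_arm", "body": {
  "rows": [
    [[0.2,-0.03,-0.35],[0,0,0],0],
    [[0.4,-0.06,-0.7],[0,0,0],0],
    [[0.6,-0.09,-1.05],[0,0,0],0],
    [[0.8,-0.12,-1.4],[0,0,0],0],
    [[0.9,-0.14,-1.6],[0,0,0],0],
    [[1.0,-0.15,-1.75],[0,0,0],0],
    [[1.0,-0.15,-1.75],[0,0,0],0]
  ]
}}

```text
clock: 9.15
position: [0.565, -0.1684, 0.1822]
ee_rot: [2.15, 1.664, 0.496]
force: [-0.3, 0.4, -2.4]
width: 0.152
gripper_force: 45.0
```

Run:
```python
from h import *
print(inshaft()); print(delta(*target(.00,84.3)))
```

```text
{'t': 9.15, 'n': np.float64(1.1), 'y': np.float64(-0.3), 's': np.float64(2.3), 'deg': np.float64(84.2), 'tilt': array([0.1, 0.2]), 'F': array([-1.5,  0.4, -1.8]), 'Tq': array([-0.02,  0.89,  0.  ]), 'j': array([ 0.33,  0.21, -0.13,  2.18,  0.01,  0.23, -0.05])}
(array([ 0.02,  0.02, -0.25]), array([ 0.1 , -0.16,  0.14]))
```

>>> {"method": "jog_arm", "body": {
  "rows": [
    [[0.05,-0.01,-0.1],[0,0,0],0],
    [[0.1,-0.02,-0.2],[0,0,0],0],
    [[0.15,-0.02,-0.28],[0,0,0],0],
    [[0.15,-0.02,-0.28],[0,0,0],0]
  ]
}}

```text
clock: 9.65
position: [0.5666, -0.1685, 0.1795]
ee_rot: [2.15, 1.664, 0.496]
force: [-0.1, -0.6, -1.9]
width: 0.144
gripper_force: 45.0
```

Run:
```python
from h import *
print(inshaft())
```

```text
{'t': 9.65, 'n': np.float64(1.1), 'y': np.float64(-0.2), 's': np.float64(-0.9), 'deg': np.float64(84.2), 'tilt': array([0.1, 0.2]), 'F': array([-0.9, -0.6, -1.7]), 'Tq': array([-0.  ,  0.87, -0.03]), 'j': array([ 0.33,  0.22, -0.13,  2.18,  0.01,  0.22, -0.05])}
```

>>> {"method": "jog_arm", "body": {
  "rows": [
    [[0.05,-0.01,-0.1],[0,0,0],0],
    [[0.1,-0.02,-0.19],[0,0,0],0],
    [[0.15,-0.02,-0.28],[0,0,0],0],
    [[0.15,-0.02,-0.28],[0,0,0],0]
  ]
}}

```text
clock: 10.15
position: [0.568, -0.1692, 0.1793]
ee_rot: [2.148, 1.662, 0.498]
force: [-25.4, 4.3, 32.6]
width: 0.151
gripper_force: 45.0
```

Run:
```python
from h import *
print(inshaft())
```

```text
{'t': 10.15, 'n': np.float64(2.3), 'y': np.float64(-0.6), 's': np.float64(-1.8), 'deg': np.float64(84.2), 'tilt': array([-0. ,  0.2]), 'F': array([-6. ,  0.5, 41.1]), 'Tq': array([0.2 , 2.17, 0.  ]), 'j': array([ 0.33,  0.22, -0.13,  2.18,  0.01,  0.22, -0.06])}
```

Firm axial contact of 41 N at s ≈ −2 mm, so the key is home. I'll ease off the load and turn clockwise.

>>> {"method": "jog_arm", "body": {
  "rows": [
    [[-0.1,0.01,0.2],[0,0,0],0],
    [[-0.1,0.01,0.2],[4.9,-0.8,-8.7],0],
    [[-0.1,0.01,0.2],[9.9,-1.5,-17.3],0],
    [[-0.1,0.01,0.2],[14.8,-2.3,-26],0],
    [[-0.1,0.01,0.2],[19.8,-3,-34.6],0],
    [[-0.1,0.01,0.2],[24.7,-3.8,-43.3],0],
    [[-0.1,0.01,0.2],[24.7,-3.8,-43.3],0]
  ]
}}

```text
clock: 11.02
position: [0.5667, -0.1688, 0.1788]
ee_rot: [2.797, 0.63, 0.709]
force: [-5.7, -0.5, 4.2]
width: 0.148
gripper_force: 45.0
```

Run:
```python
from h import *
print(inshaft())
```

```text
{'t': 11.03, 'n': np.float64(0.9), 'y': np.float64(-0.4), 's': np.float64(-1.5), 'deg': np.float64(34.1), 'tilt': array([0.2, 0. ]), 'F': array([-2.7, -1.3,  6.4]), 'Tq': array([-0.29,  1.46,  0.02]), 'j': array([ 0.14,  0.21,  0.09,  2.2 , -0.25,  0.22, -0.67])}
```

>>> {"method": "jog_arm", "body": {
  "rows": [
    [[0,0,0],[4.9,-0.8,-8.7],0],
    [[0,0,0],[9.9,-1.5,-17.3],0],
    [[0,0,0],[14.8,-2.3,-26],0],
    [[0,0,0],[14.8,-2.3,-26],0]
  ]
}}

```text
clock: 11.52
position: [0.5666, -0.1689, 0.1787]
ee_rot: [2.98, -0.12, 0.789]
force: [-5.5, 0.3, 4.3]
width: 0.149
gripper_force: 45.0
```

Run:
```python
from h import *
print(inshaft())
S=np.load('/tmp/scene.npy',allow_pickle=True).item();d=grab('scene')
cv2.imwrite('pics/turn.png',np.hstack([cv2.resize(x['img'][180:280,125:255],(400,308),interpolation=3) for x in(S,d)])[...,::-1])
```

```text
{'t': 11.53, 'n': np.float64(0.7), 'y': np.float64(-0.6), 's': np.float64(-1.6), 'deg': np.float64(4.1), 'tilt': array([ 0.2, -0. ]), 'F': array([-2.6, -0.6,  6.4]), 'Tq': array([-0.35,  1.58, -0.02]), 'j': array([ 0.03,  0.21,  0.22,  2.2 , -0.4 ,  0.23, -1.04])}
```

View pics/turn.png

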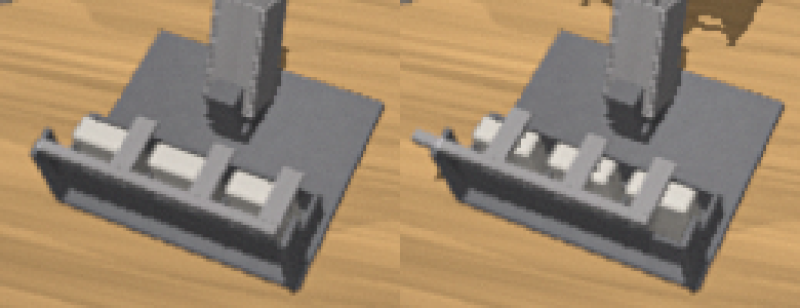

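The bar with its tabs has slid left over the recorders (crop (590,150) against (205,160) before), so the stem is turning. On to the stop.

>>> {"method": "jog_arm", "body": {
  "rows": [
    [[0,0,0],[1.5,-0.2,-2.6],0],
    [[0,0,0],[2.5,-0.4,-4.3],0],
    [[0,0,0],[3.5,-0.5,-6.1],0],
    [[0,0,0],[3.5,-0.5,-6.1],0]
  ]
}}

```text
clock: 12.08
position: [0.5665, -0.1691, 0.1787]
ee_rot: [2.997, -0.303, 0.8]
force: [-6.9, -0.7, 4.2]
width: 0.149
gripper_force: 45.0
```

Run:
```python
from h import *
print(inshaft())
```

```text
{'t': 12.07, 'n': np.float64(0.7), 'y': np.float64(-0.7), 's': np.float64(-1.6), 'deg': np.float64(-2.9), 'tilt': array([ 0.2, -0.1]), 'F': array([-3.7, -1.7,  7. ]), 'Tq': array([-0.42,  1.64,  0.16]), 'j': array([ 0.  ,  0.21,  0.26,  2.21, -0.44,  0.23, -1.13])}
```

>>> {"method": "jog_arm", "body": {
  "rows": [
    [[0,0,0],[1,-0.15,-1.7],0],
    [[0,0,0],[2,-0.3,-3.5],0],
    [[0,0,0],[2,-0.3,-3.5],0]
  ]
}}

```text
clock: 12.45
position: [0.5665, -0.169, 0.1787]
ee_rot: [3.001, -0.41, 0.805]
force: [-5.7, -0.2, 3.9]
width: 0.148
gripper_force: 45.0
```

Run:
```python
from h import *
print(inshaft())
```

```text
{'t': 12.45, 'n': np.float64(0.6), 'y': np.float64(-0.7), 's': np.float64(-1.6), 'deg': np.float64(-6.9), 'tilt': array([ 0.2, -0.1]), 'F': array([-2.9, -1.1,  6.2]), 'Tq': array([-0.48,  1.66,  0.22]), 'j': array([-0.01,  0.21,  0.27,  2.21, -0.46,  0.23, -1.18])}
```

>>> {"method": "jog_arm", "body": {
  "rows": [
    [[0,0,0],[1,-0.15,-1.7],0],
    [[0,0,0],[2,-0.3,-3.5],0],
    [[0,0,0],[3,-0.45,-5.2],0],
    [[0,0,0],[3,-0.45,-5.2],0]
  ]
}}

```text
clock: 12.95
position: [0.5665, -0.169, 0.1787]
ee_rot: [-2.963, 0.563, -0.801]
force: [-6.6, -1.2, 3.5]
width: 0.147
gripper_force: 45.3
```

Run:
```python
from h import *
print(inshaft(),arm.observe()['width'])
S=np.load('/tmp/scene.npy',allow_pickle=True).item();d=grab('scene')
cv2.imwrite('pics/turn2.png',np.hstack([cv2.resize(x['img'][180:280,125:255],(400,308),interpolation=3) for x in(S,d)])[...,::-1])
# tab shift: cloud of bar points by height in rack coords
O=np.array([.6436,-.18,0])
for x in(S,d):
    P=cloud(x).reshape(-1,3);P=P[~np.isnan(P[:,0])]-O;L=np.c_[P@AX,P@AY,P[:,2]]
    m=(L[:,0]>.06)&(L[:,0]<.17)&(abs(L[:,1])<.2)&(L[:,2]>.06)
    print(m.sum(),L[m].min(0).round(4),L[m].max(0).round(4),np.percentile(L[m,2],[50,90,97]).round(4))
    m&=(L[:,2]>.09);m&=(L[:,0]>.07)&(L[:,0]<.14);h,e=np.histogram(L[m,1],np.arange(-.15,.1501,.005));print(h)
```

```text
{'t': 12.95, 'n': np.float64(0.6), 'y': np.float64(-0.7), 's': np.float64(-1.6), 'deg': np.float64(-12.8), 'tilt': array([ 0.2, -0.1]), 'F': array([-3.7, -2.2,  6.2]), 'Tq': array([-0.52,  1.73,  0.6 ]), 'j': array([-0.03,  0.21,  0.3 ,  2.21, -0.49,  0.24, -1.25])} 0.14657171402712083
1548 [ 0.0758 -0.1233  0.0601] [0.1532 0.1248 0.1088] [0.0991 0.1047 0.1061]
[ 0  0  0  0  0  4 13  5  3  9  7  9 10  8  6 11 11 11  8 19 34 34 36 33
  6 11 14  9 13 12 13 13  8  9 12 32 39 32 35  7 13  8 11 10 13 11 11 12
 35 38 39 44  5  6 18  0  0  0  0  0]
1528 [ 0.0737 -0.1507  0.06  ] [0.1529 0.1246 0.108 ] [0.0991 0.1044 0.106 ]
[ 3  3  4  3  2  8 15  5  4 12 10 15  4 24 34 34 33 38  7 11  5  4  4  3
  3  9 14 11 10 31 33 36 42 16 15  9  4  5  5  6 13 11 38 34 41 42 11 12
 10 10  8  0  0  6 18  0  0  0  0  0]
```

Tz has climbed to 0.6 N m and the tabs have shifted about 31 mm, so it's at the stop. One more small press, then I'll unwind to the middle of the play.

>>> {"method": "jog_arm", "body": {
  "rows": [
    [[0,0,0],[1,-0.15,-1.7],0],
    [[0,0,0],[2,-0.3,-3.5],0],
    [[0,0,0],[2,-0.3,-3.5],0]
  ]
}}

```text
clock: 13.38
position: [0.5664, -0.169, 0.1786]
ee_rot: [-2.925, 0.663, -0.795]
force: [-7.8, -0.4, 3.9]
width: 0.147
gripper_force: 45.5
```

Run:
```python
from h import *
print(inshaft(),arm.observe()['width'])
d=grab('scene');S=np.load('/tmp/scene.npy',allow_pickle=True).item()
O=np.array([.6436,-.18,0]);H=[]
for x in(S,d):
    P=cloud(x).reshape(-1,3);P=P[~np.isnan(P[:,0])]-O;L=np.c_[P@AX,P@AY,P[:,2]]
    m=(L[:,2]>.09)&(L[:,0]>.07)&(L[:,0]<.125)&(abs(L[:,1])<.16)
    H.append(np.convolve(np.histogram(L[m,1],np.arange(-.16,.1601,.001))[0],np.ones(5),'same'))
c=[(H[0][60+0:280]*H[1][60-k:280-k]).sum() for k in range(15,50)];print('shift mm',15+int(np.argmax(c)))
```

```text
{'t': 13.38, 'n': np.float64(0.6), 'y': np.float64(-0.6), 's': np.float64(-1.6), 'deg': np.float64(-16.9), 'tilt': array([ 0.2, -0.1]), 'F': array([-4.7, -1.6,  7.2]), 'Tq': array([-0.57,  1.78,  0.71]), 'j': array([-0.05,  0.21,  0.32,  2.21, -0.51,  0.24, -1.31])} 0.14741453276815827
shift mm 29
```

>>> {"method": "jog_arm", "body": {
  "rows": [
    [[0,0,0],[-2,0.3,3.5],0],
    [[0,0,0],[-4,0.6,6.9],0],
    [[0,0,0],[-4,0.6,6.9],0]
  ]
}}

```text
clock: 13.8
position: [0.5665, -0.169, 0.1787]
ee_rot: [-2.999, 0.463, -0.807]
force: [-7.3, 0.2, 4.4]
width: 0.145
gripper_force: 45.0
```

Run:
```python
from h import *
print(inshaft())
```

```text
{'t': 13.8, 'n': np.float64(0.6), 'y': np.float64(-0.7), 's': np.float64(-1.6), 'deg': np.float64(-8.9), 'tilt': array([ 0.2, -0.1]), 'F': array([-4. , -0.9,  7.4]), 'Tq': array([-0.43,  1.71,  0.13]), 'j': array([-0.02,  0.21,  0.28,  2.21, -0.47,  0.24, -1.21])}
```

>>> {"method": "jog_arm", "body": {
  "rows": [
    [[0,0,0],[-3,0.4,5.2],0],
    [[0,0,0],[-5.7,0.9,9.9],0],
    [[-0.1,0.02,0.17],[-5.7,0.9,9.9],0],
    [[-0.35,0.05,0.6],[-5.7,0.9,9.9],0],
    [[-0.7,0.11,1.2],[-5.7,0.9,9.9],0],
    [[-0.7,0.11,1.2],[-5.7,0.9,9.9],0]
  ]
}}

```text
clock: 14.55
position: [0.5599, -0.1675, 0.1913]
ee_rot: [2.984, -0.161, 0.792]
force: [-1.3, -0.5, -2.6]
width: 0.148
gripper_force: 45.0
```

Run:
```python
from h import *
print(inshaft())
```

```text
{'t': 14.55, 'n': np.float64(1.1), 'y': np.float64(-0.1), 's': np.float64(12.8), 'deg': np.float64(2.5), 'tilt': array([0.2, 0. ]), 'F': array([-2.4, -0.7, -1.6]), 'Tq': array([-0.2 ,  1.34,  0.01]), 'j': array([-0.02,  0.18,  0.28,  2.21, -0.37,  0.26, -1.11])}
```

Free. I'll draw it fully out and check the bar again.

>>> {"method": "jog_arm", "body": {
  "rows": [
    [[-0.8,0.12,1.4],[0,0,0],0],
    [[-1.7,0.26,3],[0,0,0],0],
    [[-2.7,0.42,4.75],[0,0,0],0],
    [[-3.7,0.57,6.5],[0,0,0],0],
    [[-4.7,0.72,8.2],[0,0,0],0],
    [[-5.7,0.88,10],[0,0,0],0],
    [[-6.7,1.03,11.7],[0,0,0],0],
    [[-6.7,1.03,14],[0,0,0],0]
  ]
}}

```text
clock: 15.55
position: [0.4921, -0.157, 0.3311]
ee_rot: [2.985, -0.161, 0.79]
force: [0.7, -0.2, -2.8]
width: 0.15
gripper_force: 45.0
```

Run:
```python
from h import *
print(inshaft())
d=grab('scene');S=np.load('/tmp/scene.npy',allow_pickle=True).item()
O=np.array([.6436,-.18,0]);H=[]
for x in(S,d):
    P=cloud(x).reshape(-1,3);P=P[~np.isnan(P[:,0])]-O;L=np.c_[P@AX,P@AY,P[:,2]]
    m=(L[:,2]>.09)&(L[:,0]>.07)&(L[:,0]<.125)&(abs(L[:,1])<.16)
    H.append(np.convolve(np.histogram(L[m,1],np.arange(-.16,.1601,.001))[0],np.ones(5),'same'))
c=[(H[0][60+0:280]*H[1][60-k:280-k]).sum() for k in range(15,50)];print('shift mm',15+int(np.argmax(c)))
# key upright over stand, key yaw = 14.2 (tool x yaw 14.2)
z=np.radians(14.2);K=R.from_euler('z',z).as_matrix()@np.diag([1,-1,-1])
print(delta(np.array([.6316,.1775,.35]),K))
```

```text
{'t': 15.55, 'n': np.float64(11.6), 'y': np.float64(-0.0), 's': np.float64(168.1), 'deg': np.float64(2.5), 'tilt': array([ 0.2, -0. ]), 'F': array([-0.8, -0. , -2.7]), 'Tq': array([ 0.06,  0.94, -0.03]), 'j': array([-0.15, -0.14,  0.34,  2.12,  0.04,  0.64, -1.51])}
shift mm 29
(array([13.74, 33.49,  1.5 ]), array([-0.82, 30.23, 19.92]))
```

>>> {"method": "jog_arm", "body": {
  "rows": [
    [[1.5,4,1.5],[-0.1,5,3.3],0],
    [[3,8,1.5],[-0.3,10,6.6],0],
    [[5,12,1.5],[-0.4,15,10],0],
    [[7,17,1.5],[-0.6,20,13.3],0],
    [[9,22,1.5],[-0.7,25,16.6],0],
    [[11,27,1.5],[-0.8,30.2,19.9],0],
    [[13.7,33.5,1.5],[-0.8,30.2,19.9],0],
    [[13.7,33.5,1.5],[-0.8,30.2,19.9],0]
  ]
}}

```text
clock: 16.6
position: [0.6306, 0.1846, 0.3431]
ee_rot: [-3.114, -0.4, 0.01]
force: [-0.8, -0.5, -2.8]
width: 0.15
gripper_force: 45.0
```

```bash
cat > m.py <<'E'
from h import *
st=arm.observe();z=np.radians(14.2);K=R.from_euler('z',z).as_matrix()@np.diag([1,-1,-1])
print(st['clock'],st['position'].round(4),st['force'].round(1),delta(np.array([.6316,.1775,.25]),K))
d=grab('scene');P=cloud(d).reshape(-1,3);P=P[~np.isnan(P[:,0])];C=np.array([.6316,.1775,0])
M=R.from_rotvec(st['ee_rot']).as_matrix();L=(P-st['position'])@M
for lo,hi in((.01,.04),(.06,.1),(.115,.155)):
    m=(L[:,2]>lo)&(L[:,2]<hi)&(np.hypot(L[:,0],L[:,1])<.025)
    if m.any():print(lo,m.sum(),L[m].min(0).round(4),L[m].max(0).round(4),'world',P[m].min(0).round(3),P[m].max(0).round(3))
c=np.cos(z);s=np.sin(z);q=P-C;m=(abs(P[:,2]-.079)<.006)&(abs(q[:,0])<.05)&(abs(q[:,1])<.05);q=q[m];q=np.c_[q[:,0]*np.cos(-z)-q[:,1]*np.sin(-z),q[:,0]*np.sin(-z)+q[:,1]*np.cos(-z)]
z2=np.radians(-14.6);q2=P[m]-C;q2=np.c_[q2[:,0]*np.cos(z2)-q2[:,1]*np.sin(z2),q2[:,0]*np.sin(z2)+q2[:,1]*np.cos(z2)]
print('pocket rim, stand frame rel C',m.sum(),np.percentile(q2,[1,99],axis=0).round(4))
E
python3 m.py
```

```text
16.6 [0.6306 0.1846 0.3431] [-0.8 -0.5 -2.8] (array([ 0.1 , -0.71, -9.31]), array([-0.07, -0.38, -0.44]))
0.01 41 [-0.0031 -0.0067  0.0115] [0.0062 0.0051 0.0387] world [0.628 0.18  0.304] [0.637 0.192 0.332]
0.06 54 [-0.0022 -0.0071  0.0618] [0.0068 0.005  0.0997] world [0.629 0.18  0.243] [0.637 0.192 0.281]
0.115 117 [-0.0115 -0.0133  0.115 ] [0.0129 0.011  0.1549] world [0.621 0.172 0.188] [0.644 0.2   0.228]
pocket rim, stand frame rel C 161 [[-0.0323 -0.0278]
 [ 0.0341  0.0369]]
```

Run:
```python
from h import *
z=np.radians(14.6);C=np.array([.6316,.1787,0]);Rz=R.from_euler('z',z).as_matrix()
for f in('/tmp/scene.npy','/tmp/top.npy','/tmp/scene1.npy','/tmp/top1.npy'):
    P=cloud(np.load(f,allow_pickle=True).item()).reshape(-1,3);P=P[~np.isnan(P[:,0])];q=(P-C)@Rz.T
    m=(abs(q[:,2]-.079)<.004)&(abs(q[:,:2]).max(1)<.032)
    if m.sum()>9:
        pc=np.percentile(q[m,:2],[2,98],axis=0);print(f,m.sum(),pc.round(4),(C+Rz.T@np.r_[pc.mean(0),0]).round(4))
st=arm.observe();print(st['position'])
```

```text
/tmp/scene.npy 133 [[-0.0277 -0.0227]
 [ 0.0244  0.0292]] [0.6308 0.1823 0.    ]
/tmp/top.npy 70 [[-0.0263 -0.0235]
 [ 0.0255  0.0278]] [0.6317 0.1809 0.    ]
/tmp/scene1.npy 130 [[-0.0288 -0.0227]
 [ 0.0243  0.0291]] [0.6303 0.1823 0.    ]
/tmp/top1.npy 93 [[-0.0264 -0.0233]
 [ 0.0255  0.0286]] [0.6318 0.1814 0.    ]
[0.63057906 0.18254075 0.34354446]
```

Pocket centre is at (0.631, 0.182) and the rim is 52 mm across, as specified. The key is over it, so I'll lower.

>>> {"method": "jog_arm", "body": {
  "rows": [
    [[0,-0.1,-3],[0,-0.4,-0.4],0],
    [[0,-0.1,-6],[0,-0.4,-0.4],0],
    [[0,-0.1,-9],[0,-0.4,-0.4],0],
    [[0,-0.1,-12],[0,-0.4,-0.4],0],
    [[0,-0.1,-14.5],[0,-0.4,-0.4],0],
    [[0,-0.1,-16.5],[0,-0.4,-0.4],0],
    [[0,-0.1,-16.5],[0,-0.4,-0.4],0]
  ]
}}

```text
clock: 17.52
position: [0.6293, 0.1758, 0.1795]
ee_rot: [3.117, 0.376, 0.001]
force: [-0.3, 0.7, -2.5]
width: 0.149
gripper_force: 45.0
```

>>> {"method": "jog_arm", "body": {
  "rows": [
    [[0,0,-0.3],[0,0,0],0],
    [[0,0,-0.6],[0,0,0],0],
    [[0,0,-0.8],[0,0,0],0],
    [[0,0,-0.8],[0,0,0],0]
  ]
}}

```text
clock: 18.02
position: [0.63, 0.1766, 0.1727]
ee_rot: [3.117, 0.378, 0.003]
force: [-0.7, -0.3, -3.1]
width: 0.145
gripper_force: 45.0
```

>>> {"method": "jog_arm", "body": {
  "rows": [
    [[0.1,0.4,0],[0,0,0],0],
    [[0.1,0.4,-0.2],[0,0,0],0],
    [[0.1,0.4,-0.4],[0,0,0],0],
    [[0.1,0.4,-0.5],[0,0,0],0],
    [[0.1,0.4,-0.5],[0,0,0],0]
  ]
}}

```text
clock: 18.65
position: [0.631, 0.1806, 0.1676]
ee_rot: [3.117, 0.378, 0.003]
force: [-0.2, 1.7, -2.6]
width: 0.15
gripper_force: 45.0
```

>>> {"method": "jog_arm", "body": {
  "rows": [
    [[0,0,-0.1],[0,0,0],0],
    [[0,0,-0.2],[0,0,0],0],
    [[0,0,-0.2],[0,0,0],0]
  ]
}}

```text
clock: 19.02
position: [0.6316, 0.1809, 0.1667]
ee_rot: [3.117, 0.378, 0.006]
force: [-1.1, 0.1, 4.9]
width: 0.152
gripper_force: 45.0
```

Seated. Opening now.

>>> {"method": "jog_arm", "body": {
  "rows": [
    [[0,0,0.05],[0,0,0],0],
    [[0,0,0.05],[0,0,0],0.25],
    [[0,0,0.05],[0,0,0],0.35],
    [[0,0,0.05],[0,0,0],0.5],
    [[0,0,0.05],[0,0,0],0.7],
    [[0,0,0.05],[0,0,0],0.8],
    [[0,0,0.05],[0,0,0],0.8],
    [[0,0,0.05],[0,0,0],0.8]
  ]
}}

```text
clock: 20.02
position: [0.631, 0.1807, 0.1662]
ee_rot: [3.117, 0.378, 0.003]
force: [0.4, 0.9, -0.9]
width: 0.791
gripper_force: 0.0
```

>>> {"method": "jog_arm", "body": {
  "rows": [
    [[0,0,1],[0,0,0],0.8],
    [[0,0,3],[0,0,0],0.8],
    [[0,0,6],[0,0,0],0.8],
    [[0,0,10],[0,0,0],0.8],
    [[-3,-5,13],[0,0,0],0.8],
    [[-6,-10,13],[0,0,0],0.8],
    [[-10,-15,13],[0,0,0],0.8],
    [[-10,-15,13],[0,0,0],0.8]
  ]
}}

```text
clock: 21.02
position: [0.5289, 0.0261, 0.2977]
ee_rot: [3.117, 0.367, 0.005]
force: [0.4, 0.5, -0.2]
width: 0.805
gripper_force: 0.0
```

Run:
```python
from h import *
print(arm.observe()['width'],arm.observe()['position'])
d=grab('scene');cv2.imwrite('pics/end.png',cv2.resize(d['img'][90:290,80:480],(800,400),interpolation=3)[...,::-1])
P=cloud(grab('top')).reshape(-1,3);q=P[(abs(P[:,2]-.195)<.02)&(np.hypot(P[:,0]-.63,P[:,1]-.18)<.06)];print(len(q),q.mean(0) if len(q) else '',q.max(0))
```

```text
0.8047008846509461 [0.52889592 0.02605278 0.29770311]
171 [0.63177814 0.18015242 0.19542426] [0.67222957 0.19503992 0.20153624]
```

View pics/end.png

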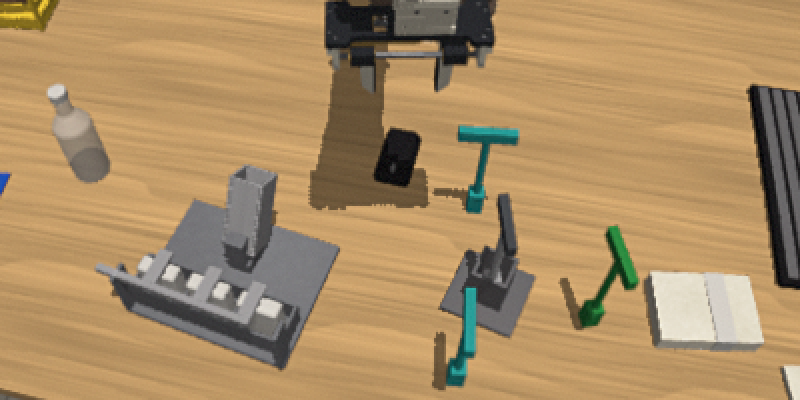

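The end view shows the key upright in its stand (495,240), the lock bar shifted over (170,285), and the bystanders untouched. Handing in.

```bash
python3 -c "
from cell import arm
print(arm.sign_off())"
```

```text
the job is handed in; nothing more can be done
None
```

The job is handed in: the stem was turned clockwise to its stop and the rack left locked, the key is upright in its stand, and the other things on the desk are where they were, after about 21 s of the 61 s allowed.

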